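# Clear the tall cup out of the tub and snap the lid shut

## Task

The clear storage tub cannot be shut because a tall steel cup has been left standing in it. Take the cup out and stand it upright on the tray that holds the other steel cup, then swing the tub's lid over and press its free edge down until it snaps fully shut. Leave the small tools in the tub, and everything else where it stands.

Things in the scene. Friction and masses are not known exactly. Their poses are not given: they have to be found in the camera images.
- tub: Clear plastic storage tub, open box 150 mm (its x) by 200 mm (its y) by 70 mm high, walls and floor 4 mm thick; heavy, it does not slide. Origin: centre of its underside on the shelf, z up. The lid is hinged along its +x side (79 mm from the origin, 70 mm up, axis along its y); the snap closes at the middle of its -x side, where a small bead runs along the wall and is caught by the lid's tab. At the start the lid stands open, leaning back over the +x side.
- lid (a joint): Angle of the tub's lid in rad: 0 = fully shut and snapped, about 1.57 = upright, 1.95 = leaning right back (stop). It starts between 1.6 and 1.9. The slightly stiff hinge keeps the lid where it is while it is near upright; below about 1.2 rad it falls slowly until the snap tab rests on the bead, 0.05 to 0.06 rad (8 to 10 mm open at the free edge). From there 7 to 12 N downward near the free edge pushes the tab over the bead and it snaps to 0 and stays.
- lid_hinge (a point): Point on the lid's hinge line, half-way along the tub (at y = 0 of the tub, 70 mm above the shelf).
- lid_edge (a point): Middle of the lid's free edge, on its outer face (the upper face when shut). 160 mm from the hinge line. The lid is a flat clear plate 208 mm wide and 4 mm thick, 0.10 kg, with a thumb lip 60 mm wide that sticks out a further 10 mm here and a snap tab 50 mm wide that stands 21 mm off its inner face at this edge.
- cup_mid (a point): Centre (half-way up, 55 mm above its foot) of the tall stainless steel cup that stands in the tub, in the half away from the hinge: plain round beaker 110 mm high, 62 mm across the rim tapering to 50 mm across the foot, wall 2.5 mm, about 0.13 kg. It stands upright on the tub's floor, so its rim is 44 mm above the tub's. z points up its axis.
- tray_cups: Low wooden tray that holds the other steel cup, 240 mm (its x) by 140 mm (its y), rim 12 mm high and 6 mm thick, floor 6 mm above the shelf; it does not slide. Origin: centre of its underside. The other cup stands near its +x end, so the -x half is free.
- cup_other_mid (a point): Centre of the other steel cup, the same make as the first, standing on its tray; it stays there.
- tray_bowls: A like tray that holds two white pinch bowls; nothing is put there. Origin: centre of its underside.
- bowl_a_mid (a point): Centre of a white ceramic pinch bowl on the bowl tray, 72 mm across, 36 mm high; stays.
- bowl_b_mid (a point): Centre of the second pinch bowl on the bowl tray, same size; stays.
- mould: Silicone flower mould, six petals, 90 mm across, 18 mm high, lying on the shelf near the robot; stays. Origin: centre of its underside.
- nozzle_a: Steel piping nozzle, cone 26 mm across and 36 mm high, in the tub near the hinge side; stays in the tub. Origin: centre of its underside.
- nozzle_b: Second nozzle, the same; stays in the tub.
- cutter: Round steel cutter ring, 44 mm across, 22 mm high, in the tub near the hinge side; stays in the tub. Origin: centre of its underside.

How it is judged:
By the outcome, as a careful person would: the job done as asked, in the order asked, and still so for the second after the job is handed in, with the robot touching nothing.
It also fails if it takes over 56 s, if anything falls off the work surface, if the arm or the gripper's body presses on something with over 40 N, if the wrist force passes 120 N, or if a joint passes its speed limit or range.

## Robot

A 6-joint arm with a two-finger parallel gripper is mounted at the origin on the work surface. World frame = base frame: x ahead of the robot, y to its left, z up, the work surface at z = 0. Lengths are in m, angles in degrees, forces in N, time in s.
With the tool pointing down it reaches from about 0.25 to 0.725 m from the base axis. Payload 9.7 kg.
Tool frame: the origin (TCP) lies where the fingers leave the gripper's body, on its centre line; the fingertips stand 73 mm ahead of it and the grasp point (between the pads) lies 54 mm ahead of it; y points along the fingers, x is the direction in which the jaws open and shut, and the axes are right-handed (so a half turn about y gives the same grasp; the last joint's range is limited). The gripper opens to 85 mm and grips with 20 to 120 N. Pads are 22 mm wide; open, the fingers measure 114 mm over their backs; the gripper's body (76 mm by 85 mm) begins 54 mm behind the grasp point. The pads swing forward as they close: fully open they stand 13 mm farther back than shut.
Start: joints at [65.145, 4.979, 10.078, 95.1, 0, 90], TCP at [0.231, 0.499, 0.304] pointing down, gripper open.
Joint ranges: [-179.16, 179.16], [-48.56, 103.87], [-65.8, 70.77], [-126.05, 130.52], [-82.76, 87.17], [-180, 180]. Speed limits (degrees/s): [127.2, 127.2, 147.25, 180, 180, 180].

## Interface

Orientations are given as [roll, pitch, yaw] about the fixed x, y, z axes, in that order (R = Rz(yaw) Ry(pitch) Rx(roll)).
In Python, from workcell import sensors, imaging, bot, models gives the robot as it stands.
- The arm moves only by the tool arm_command, never from a script. Its argument "rows" is one flat list of numbers, 7 for each row, row after row: the shift along the tool's x, y, z in cm, then the turn, a rotation vector about the tool's x, y, z in degrees, then the gripper's target within -1 to 1 (fully open at 1, half-way at 0, shut at -1). A call has 1 to 12 rows; each row is the pose to reach, as a shift and turn from the pose commanded when the call began, along the tool's axes at that moment; what a row does not reach only later rows make up. A row lasts 1/12 s, in which the tool goes at most 41.7 mm and 7.16 degrees, less where a joint would pass 70% of its speed; a pose out of reach is approached as far as the arm can. A call with a gripper value outside its range is refused whole. The fingers move at their own pace and stop on an object; "force" is the grip in N (left out, the last holds). Time passes only in rows, so rows that repeat a pose let the fingers close. It gives the time, the measured TCP pose, the force and the opening at its end, in the units of the state.
- sensors.get_obs(): the state, without advancing time (a new reading comes with each control period).
- imaging.camera(name): name is "side" or "top"; returns a dict with "pixels" (384x512x3 uint8, blue, green, red), "z_map" (384x512 float32, m along the optical axis (not along the pixel's ray), 0 where there is no reading), "camera_matrix" (3x3 intrinsics, pixels), "world_from_camera" (4x4, takes a point from camera to world coordinates). Camera axes: x right, y up, looking along -z (the intrinsics and any distortion apply to the point x, -y, -z); pixel columns grow to the right and rows downward; lengths in m; the calibration is good to about 2 mm. A picture is of the moment at which its call begins.
- bot.job_done(): hands the job in, once; it reports no verdict.
Trained networks look in the newest picture that a camera, given by its name, has taken for a name from the list of things; names that differ only in an ending like _2 or _b are one class to them, and where a whole thing is asked for, a point or a joint stands for the part that bears it (a point fixed in the world has none). Each returns a list of dicts, best first, with "conf" (0 to 1); they miss things now and then, are a little off and sometimes report something else, mostly with a low value. They report only what shows in the picture. A call takes as long as a camera call.
- models.search_frame(thing, camera): "extent" ([centre column, centre row, width, height] in pixels, round what is visible of it).
- models.spot_point(thing, camera): "location" ([column, row] in pixels: a listed point, or the origin of a listed thing).
The state is a dict: "time": time; "q": joint angles; "qd": joint speeds; "joint_efforts": joint torques, N m; "ee_pos": TCP position; "tcp_rot": TCP orientation; "wrist_force": force on the tool from outside, world axes, zero at the start; "torque": the same for the moment, N m; "opening": finger opening in m.
Only numpy, scipy, OpenCV 4.12 (cv2) and the standard library are available. Lean on these libraries where they do the work, as an engineer would, in place of code of your own. Each camera call takes 0.05 s, during which the arm holds its last target.

## Working session

There is one attempt and no reset: what is moved stays moved. The work goes in short steps, Python scripts to look and compute and a tool call to move; the robot and the scene stay as the last step left them, time stands still between calls to the robot, and variables do not carry over. Pictures are saved under pics/ and viewed, and the job is handed in when it is done.

Besides the shell and the picture viewer there is one more tool, called after "Emit:" as name(argument=value, ...) on one line, values as JSON. arm_command: Moves the arm, as the interface text tells. Its arguments: {"type":"object","properties":{"rows":{"type":"array","items":{"type":"number"}},"force":{"type":"number"}},"required":["rows"]}

```bash
mkdir -p pics; ls; cat > h.py <<'E'
import numpy as np, cv2
from workcell import sensors, imaging, bot, models
def px2w(c,u,v,z=None):
    K=np.array(c["camera_matrix"]);T=np.array(c["world_from_camera"])
    x=(u-K[0,2])/K[0,0]; y=(v-K[1,2])/K[1,1]
    d=np.array([x,-y,-1.0])
    if z is None:
        zz=c["z_map"][int(round(v)),int(round(u))]
        return (T@np.r_[d*zz,1])[:3]
    D=T[:3,:3]@d; o=T[:3,3]
    return o+D*(z-o[2])/D[2]
def w2px(c,p):
    K=np.array(c["camera_matrix"]);T=np.array(c["world_from_camera"])
    q=np.linalg.inv(T)@np.r_[p,1]; 
    return np.array([K[0,0]*q[0]/-q[2]+K[0,2], K[1,1]*-q[1]/-q[2]+K[1,2]])
E
python3 - <<'E'
from h import *
print(sensors.get_obs())
for n in ("top","side"):
    c=imaging.camera(n); cv2.imwrite(f"pics/{n}0.png",c["pixels"])
    print(n,c["camera_matrix"],c["world_from_camera"], [k for k in c])
    for t in "tub lid lid_hinge lid_edge cup_mid tray_cups cup_other_mid tray_bowls bowl_a_mid mould nozzle_a cutter".split():
        r=models.spot_point(t,n)
        for d in r[:2]:
            u,v=d["location"]; 
            try: p=px2w(c,u,v).round(3)
            except Exception as e: p=e
            print(t,round(d["conf"],2),np.round(d["location"],1),p)
E
```

```text
pics
{'time': 0.0, 'q': array([6.51459776e+01, 5.00816977e+00, 1.00329311e+01, 9.50981800e+01,
       1.81862067e-04, 8.99993352e+01]), 'qd': array([-0.11147688, -0.08740562,  0.11250872,  0.02428797,  0.07687686,
        0.06427801]), 'joint_efforts': array([ 2.20365691e-03, -5.20372224e+01,  4.64815736e+01,  1.57970935e-02,
        1.13102753e-04,  2.63517830e-05]), 'ee_pos': array([0.2311103 , 0.49893411, 0.30319748]), 'tcp_rot': array([-8.99998173e+01,  7.34186881e-02,  6.51466424e+01]), 'wrist_force': array([ 0.05878689, -1.21699171,  0.16346132]), 'torque': array([ 0.01678235, -0.03949351, -0.00289488]), 'opening': 0.08523526623073618}
top [[467.59192453   0.         253.45563927]
 [  0.         467.59192453 188.72355543]
 [  0.           0.           1.        ]] [[ 8.46012696e-04  9.83926850e-01 -1.78569979e-01  2.66648188e-01]
 [-9.99897366e-01  3.38621140e-03  1.39209203e-02  1.22564966e-02]
 [ 1.43018430e-02  1.78539874e-01  9.83828730e-01  1.48083117e+00]
 [ 0.00000000e+00  0.00000000e+00  0.00000000e+00  1.00000000e+00]] ['pixels', 'z_map', 'camera_matrix', 'world_from_camera']
tub 0.85 [242.4 180.8] [0.561 0.027 0.001]
tub 0.25 [147.5 181.9] [0.555 0.33  0.008]Traceback (most recent call last):
  File "<stdin>", line 7, in <module>
ValueError: it knows: bowl_a_mid, bowl_b_mid, cup_mid, cup_other_mid, cutter, lid_edge, lid_hinge, mould, nozzle, tray_bowls, tray_cups, tub
```

```bash
python3 - <<'E'
from h import *
for n in ("top","side"):
    c=imaging.camera(n); cv2.imwrite(f"pics/{n}0.png",c["pixels"])
    np.savez(f"{n}0.npz",**c)
    if n=="side": print(c["camera_matrix"],c["world_from_camera"])
    for t in "tub lid_hinge lid_edge cup_mid tray_cups cup_other_mid tray_bowls bowl_a_mid bowl_b_mid mould nozzle cutter".split():
        for d in models.spot_point(t,n)[:3]:
            u,v=d["location"]
            print(n,t,round(d["conf"],2),np.round(d["location"],1),px2w(c,u,v).round(3))
E
```

```text
top tub 0.83 [243.2 179. ] [0.566 0.024 0.006]
top lid_hinge 0.7 [222.2 167.9] [0.586 0.088 0.078]
top lid_edge 0.65 [211.6 154.1] [0.588 0.109 0.239]
top cup_mid 0.92 [257.8 165.5] [ 0.609 -0.022  0.015]
top cup_mid 0.17 [232.6 176.3] [0.574 0.058 0.009]
top tray_bowls 0.68 [362.4 181.7] [ 0.558 -0.36   0.007]
top bowl_a_mid 0.76 [363.3 162.9] [ 0.619 -0.364  0.012]
top bowl_b_mid 0.76 [368.1 194.9] [ 0.514 -0.374  0.014]
top mould 0.66 [258.  165.8] [ 0.608 -0.023  0.015]
top mould 0.56 [208.4 243.6] [0.358 0.131 0.025]
top nozzle 0.5 [239.2 155.3] [0.637 0.037 0.034]
top nozzle 0.48 [228.8 190.8] [0.524 0.07  0.023]
top cutter 0.53 [232.6 179.8] [0.562 0.058 0.01 ]
top cutter 0.46 [227.5 191. ] [0.524 0.074 0.023]
[[444.23758174   0.         254.89592634]
 [  0.         444.23758174 190.75262867]
 [  0.           0.           1.        ]] [[ 0.74394339  0.48439034 -0.46034143 -0.04370604]
 [-0.66815626  0.52811742 -0.52407939 -0.65686253]
 [-0.01074466  0.69746541  0.7165379   0.96253113]
 [ 0.          0.          0.          1.        ]]
side tub 0.76 [259.9 194. ] [0.573 0.023 0.005]
side tub 0.45 [349.  289.3] [ 0.512 -0.368  0.011]
side lid_hinge 0.81 [246.1 161.6] [0.585 0.096 0.08 ]
side lid_hinge 0.72 [204.7 126.7] [0.595 0.31  0.083]
side lid_edge 0.87 [240.9 117. ] [0.583 0.11  0.235]
side lid_edge 0.66 [363.8 280. ] [ 0.541 -0.384  0.041]
side cup_mid 0.96 [278.1 181.8] [ 0.581 -0.043  0.099]
side tray_cups 0.87 [193.8 148.7] [0.55  0.322 0.008]
side tray_cups 0.49 [185.7 208.7] [0.368 0.112 0.021]
side cup_other_mid 0.97 [206.7 125.9] [0.598 0.303 0.089]
side tray_bowls 0.67 [361.9 279.8] [ 0.538 -0.381  0.041]
side bowl_a_mid 0.91 [368.3 257.7] [ 0.618 -0.343  0.017]
side bowl_b_mid 0.63 [350.5 288.3] [ 0.519 -0.368  0.008]
side mould 0.69 [183.9 210.6] [0.361 0.112 0.019]
side nozzle 0.52 [236.  192.4] [0.52  0.071 0.013]
side cutter 0.57 [249.7 189.3] [0.554 0.047 0.021]
```

View pics/top0.png

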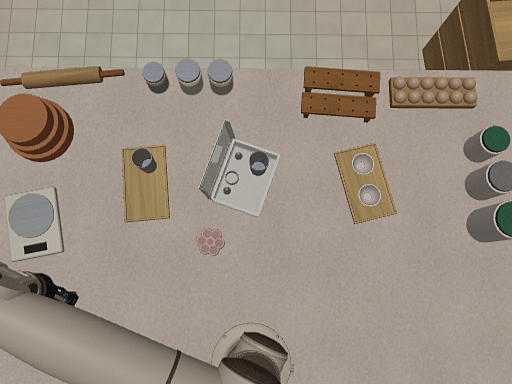

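View pics/side0.png

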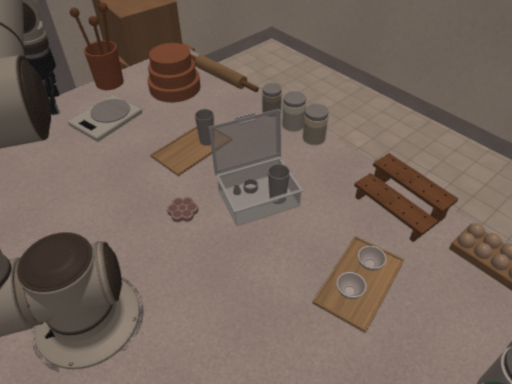

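```bash
cat >> h.py <<'E'
def cloud(c):
    K=np.array(c["camera_matrix"]);T=np.array(c["world_from_camera"]);z=c["z_map"]
    v,u=np.mgrid[:384,:512]
    d=np.stack([(u-K[0,2])/K[0,0]*z,-(v-K[1,2])/K[1,1]*z,-z],-1)
    P=d@T[:3,:3].T+T[:3,3]; P[z<=0]=np.nan
    return P
E
python3 - <<'E'
from h import *
for n in ("top","side"):
    c=dict(np.load(f"{n}0.npz")); P=cloud(c).reshape(-1,3)
    def sel(x0,x1,y0,y1,z0,z1):
        m=(P[:,0]>x0)&(P[:,0]<x1)&(P[:,1]>y0)&(P[:,1]<y1)&(P[:,2]>z0)&(P[:,2]<z1); return P[m]
    def circ(q):
        A=np.c_[2*q[:,:2],np.ones(len(q))]; s=np.linalg.lstsq(A,(q[:,:2]**2).sum(1),rcond=None)[0]
        return s[:2].round(4),np.sqrt(s[2]+s[0]**2+s[1]**2).round(4),len(q)
    for nm,b in dict(cup=(.53,.66,-.08,.03,.085,.13),cup2=(.54,.66,.25,.36,.09,.14)).items():
        q=sel(*b); 
        if len(q)>5: print(n,nm,circ(q),q.min(0).round(3),q.max(0).round(3))
    q=sel(.4,.72,-.1,.2,.1,.35); q=q[q[:,1]>0.03]
    print(n,"lid",len(q),q.min(0).round(3),q.max(0).round(3))
    m=q.mean(0);w,v=np.linalg.eigh(np.cov((q-m).T)); print(m.round(3),v[:,0].round(3),np.sqrt(w).round(4))
    q=sel(.42,.72,-.12,.1,.055,.075)
    print(n,"rim",len(q),cv2.minAreaRect(q[:,:2].astype(np.float32)))
    q=sel(.4,.7,.23,.42,.005,.03)
    print(n,"tray",len(q),q[:,2].mean(),cv2.minAreaRect(q[:,:2].astype(np.float32)))
for n in ("top","side"):
    c=dict(np.load(f"{n}0.npz"))
    a=c["pixels"][110:240,120:330]; cv2.imwrite(f"pics/{n}0z.png",cv2.resize(a,None,fx=3.7,fy=3.7,interpolation=cv2.INTER_CUBIC))
E
```

```text
top cup (array([ 0.6016, -0.0224]), np.float64(0.0287), 134) [ 0.572 -0.051  0.085] [0.633 0.006 0.119]
top cup2 (array([0.6087, 0.3284]), np.float64(0.0289), 151) [0.579 0.299 0.09 ] [0.639 0.359 0.122]
top lid 944 [0.489 0.055 0.1  ] [0.691 0.146 0.246]
[0.591 0.101 0.185] [ 0.336  0.939 -0.066] [0.0045 0.045  0.0629]
top rim 620 ((0.5623947978019714, 0.01803728938102722), (0.1595575213432312, 0.20939448475837708), 70.67729949951172)
top tray 2354 0.009081606923842191 ((0.5498897433280945, 0.32514190673828125), (0.2972484230995178, 0.18964733183383942), 0.00037121595232747495)
side cup (array([ 0.6007, -0.0223]), np.float64(0.0289), 327) [ 0.57  -0.054  0.085] [0.631 0.009 0.117]
side cup2 (array([0.6074, 0.3294]), np.float64(0.0288), 240) [0.576 0.296 0.09 ] [0.638 0.36  0.119]
side lid 2849 [0.486 0.052 0.1  ] [0.69  0.146 0.241]
[0.589 0.102 0.17 ] [ 0.333  0.94  -0.076] [0.0036 0.0396 0.0611]
side rim 938 ((0.5609921216964722, 0.018743395805358887), (0.16626815497875214, 0.2093534767627716), 70.74010467529297)
side tray 1137 0.008312523060046576 ((0.5251697897911072, 0.32967478036880493), (0.17717792093753815, 0.20042036473751068), 89.44770812988281)
```

View pics/top0z.png

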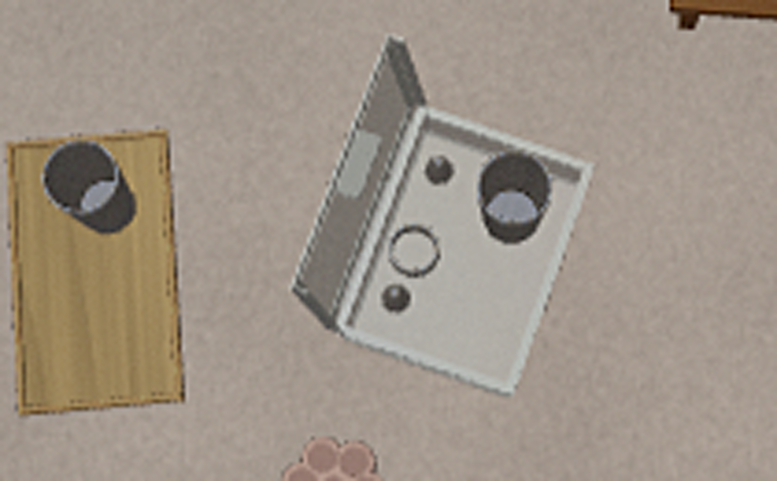

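View pics/side0z.png

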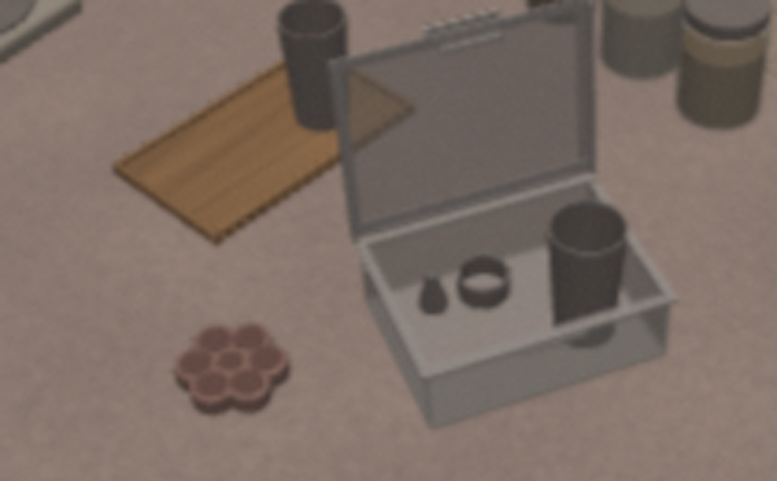

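```bash
cat >> h.py <<'E'
from scipy.spatial.transform import Rotation as Rn
def tool(*ws):
    o=sensors.get_obs(); R=Rn.from_euler('xyz',o["tcp_rot"],degrees=True)
    print("t",round(o["time"],2),"tcp",o["ee_pos"].round(4),o["tcp_rot"].round(2),"q",o["q"].round(1),"F",o["wrist_force"].round(1),"open",round(o["opening"],4))
    for w in ws: print(w,"->cm",(R.inv().apply(np.array(w)-o["ee_pos"])*100).round(2))
E
python3 - <<'E'
from h import *
tool((.38,.10,.304),(.601,-.022,.26),(.601,-.022,.152))
c=dict(np.load("top0.npz"))
for z in (.012,):
  q=[px2w(c,120+u/3.7,110+v/3.7,z) for u,v in [(8,143),(167,130),(185,402),(18,413)]]
  print(np.round(q,3),np.mean(q,0))
E
```

```text
t 1.4 tcp [0.2312 0.4991 0.3039] [-90.    -0.    65.14] q [65.1  5.  10.1 95.1 -0.  90. ] F [-0.3  0.1 -0. ] open 0.0854
(0.38, 0.1, 0.304) ->cm [-2.995e+01 -1.000e-02 -3.028e+01]
(0.601, -0.022, 0.26) ->cm [-31.73   4.39 -55.46]
(0.601, -0.022, 0.152) ->cm [-31.73  15.19 -55.46]
[[0.663 0.416 0.012]
 [0.676 0.278 0.012]
 [0.437 0.254 0.012]
 [0.427 0.395 0.012]] [0.55063666 0.33568894 0.012     ]
```

Emit:
arm_command(rows=[-3,0,-3,0,0,0,1,-6,0,-6,0,0,0,1,-9,0,-9,0,0,0,1,-12,0,-12,0,0,0,1,-15,0,-15,0,0,0,1,-18,0,-18,0,0,0,1,-21,0,-21,0,0,0,1,-24,0,-24,0,0,0,1,-27,0,-27,0,0,0,1,-29,0,-30,0,0,0,1,-30,0,-34,0,0,0,1,-30.3,0,-38,0,0,0,1])

```text
time: 2.4
ee_pos: [0.449, 0.0616, 0.305]
tcp_rot: [-90.1, -0.1, 65.1]
wrist_force: [0.2, 0.7, 0.5]
opening: 0.0853
```

Emit:
arm_command(rows=[-0.3,0,-4,0,0,0,1,-0.6,1,-8,0,0,0,1,-1,2,-12,0,0,0,1,-1.3,3,-15,0,0,0,1,-1.4,4.4,-17.4,0,0,0,1,-1.4,4.4,-17.4,0,0,0,1,-1.4,4.4,-17.4,0,0,0,1])

```text
time: 2.98
ee_pos: [0.6008, -0.0221, 0.2581]
tcp_rot: [-89.8, 0.1, 65.1]
wrist_force: [-0.5, -0.0, 0.3]
opening: 0.0859
```

```bash
python3 - <<'E'
from h import *
tool((.601,-.022,.260),(.601,-.022,.152))
c=imaging.camera("side"); cv2.imwrite("pics/s1.png",c["pixels"])
E
```

```text
t 2.98 tcp [ 0.6008 -0.0221  0.2581] [-8.983e+01  7.000e-02  6.507e+01] q [-2.1 11.5 12.3 91.   0.  22.8] F [-0.5 -0.   0.3] open 0.0859
(0.601, -0.022, 0.26) ->cm [ 0.02 -0.19 -0.01]
(0.601, -0.022, 0.152) ->cm [ 0.03 10.61 -0.04]
```

View pics/s1.png

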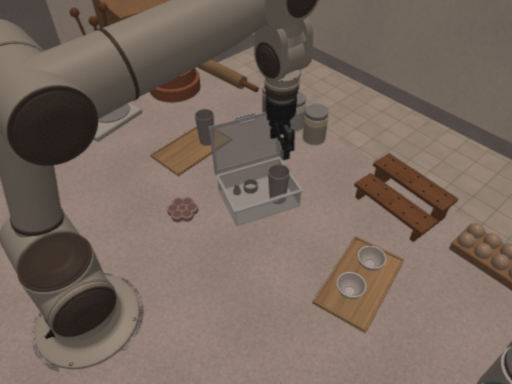

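The gripper hangs over the cup (fingers near column 287, row 145; cup rim at 279,170), clear of the lid. Next I lower it and grip.

Emit:
arm_command(rows=[0,3,0,0,0,0,1,0,6,0,0,0,0,1,0,8.5,0,0,0,0,1,0,10,0,0,0,0,1,0,10.5,0,0,0,0,1,0,10.5,0,0,0,0,1,0,10.5,0,0,0,0,-1,0,10.5,0,0,0,0,-1,0,10.5,0,0,0,0,-1,0,10.5,0,0,0,0,-1,0,10.5,0,0,0,0,-1,0,10.5,0,0,0,0,-1], force=40)

```text
time: 4.03
ee_pos: [0.6014, -0.0214, 0.1578]
tcp_rot: [-90.2, -0.1, 65.1]
wrist_force: [-2.2, 0.1, 7.4]
opening: 0.0607
```

Emit:
arm_command(rows=[0,0,0,0,0,0,-1,0,0,0,0,0,0,-1,0,0,0,0,0,0,-1,0,-1,0,0,0,0,-1,0,-2.5,0,0,0,0,-1,0,-4,0,0,0,0,-1,0,-6,0,0,0,0,-1,0,-8,0,0,0,0,-1,0,-9.5,0,0,0,0,-1,0,-10.5,0,0,0,0,-1,0,-10.5,0,0,0,0,-1])

```text
time: 4.95
ee_pos: [0.6013, -0.0214, 0.2633]
tcp_rot: [-90.2, -0.1, 65.1]
wrist_force: [0.5, -0.3, -0.9]
opening: 0.0608
```

```bash
python3 - <<'E'
from h import *
tool((.489,-.022,.260),(.40,.06,.26),(.38,.15,.26),(.42,.26,.26),(.489,.33,.26))
c=imaging.camera("side"); cv2.imwrite("pics/s2.png",c["pixels"])
E
```

```text
t 4.95 tcp [ 0.6013 -0.0214  0.2633] [-90.24  -0.1   65.15] q [-2.  11.3 12.6 91.1 -0.  22.8] F [ 0.5 -0.3 -0.9] open 0.0608
(0.489, -0.022, 0.26) ->cm [-4.77  0.28 10.16]
(0.4, 0.06, 0.26) ->cm [-1.07  0.24 21.69]
(0.38, 0.15, 0.26) ->cm [ 6.26  0.23 27.28]
(0.42, 0.26, 0.26) ->cm [17.92  0.24 28.28]
(0.489, 0.33, 0.26) ->cm [27.17  0.27 24.96]
```

View pics/s2.png

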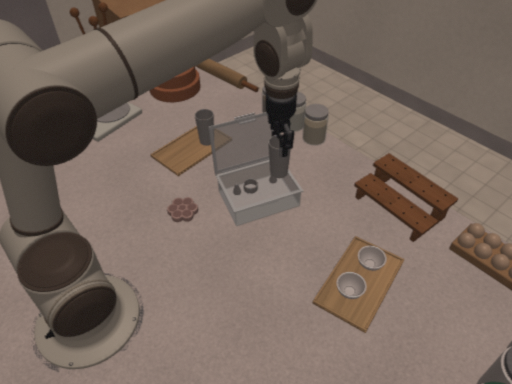

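The cup is gripped (opening 60.8 mm) and lifted, with its foot near (273,180), above the tub rim. I'm carrying it round the near end of the lid.

Emit:
arm_command(rows=[0,0,1.5,0,0,0,-1,-0.2,0,4,0,0,0,-1,-0.4,0,7,0,0,0,-1,-0.5,0,10,0,0,0,-1,-0.6,0,13,0,0,0,-1,-0.6,0,16,0,0,0,-1,-0.5,0,19,0,0,0,-1,0.3,0,22,0,0,0,-1,2,0,24.5,0,0,0,-1,4,0,26.5,0,0,0,-1,6.5,0,28,0,0,0,-1,9,0,28.3,0,0,0,-1])

```text
time: 6.0
ee_pos: [0.3798, 0.1805, 0.2595]
tcp_rot: [-90.0, 0.0, 65.2]
wrist_force: [0.3, -0.5, -0.6]
opening: 0.0603
```

Emit:
arm_command(rows=[3,0,0,0,0,0,-1,6,0,0,0,0,0,-1,9,0,0,0,0,0,-1,12,0,-0.6,0,0,0,-1,14.5,0,-1.7,0,0,0,-1,16.5,0,-2.6,0,0,0,-1,18,0,-3.3,0,0,0,-1,18.2,0,-3.3,0,0,0,-1,18.2,0,-3.3,0,0,0,-1])

```text
time: 6.75
ee_pos: [0.4881, 0.3307, 0.2581]
tcp_rot: [-89.9, 0.1, 65.2]
wrist_force: [-0.5, 0.6, -1.9]
opening: 0.0607
```

```bash
python3 - <<'E'
from h import *
tool((.489,.33,.260),(.489,.33,.161))
for n in("side","top"):
    c=imaging.camera(n); np.savez(f"{n}3.npz",**c)
    cv2.imwrite(f"pics/{n}3.png",c["pixels"])
    P=cloud(c).reshape(-1,3); m=(abs(P[:,0]-.489)<.06)&(abs(P[:,1]-.33)<.06)&(P[:,2]>.03)&(P[:,2]<.2)
    q=P[m]; print(n,len(q),np.percentile(q[:,2],[0,1,5,50]).round(3))
E
python3 -c "
import cv2
a=cv2.imread('pics/side3.png')[60:220,130:330];cv2.imwrite('pics/side3z.png',cv2.resize(a,None,fx=3.7,fy=3.7))"
```

```text
t 6.75 tcp [0.4881 0.3307 0.2581] [-89.92   0.14  65.16] q [34.1  9.9 10.4 90.7  0.  59. ] F [-0.5  0.6 -1.9] open 0.0607
(0.489, 0.33, 0.26) ->cm [-0.02 -0.19 -0.11]
(0.489, 0.33, 0.161) ->cm [ 0.    9.71 -0.13]
side 452 [0.103 0.106 0.111 0.158]
top 15 [0.152 0.152 0.153 0.173]
```

View pics/side3z.png

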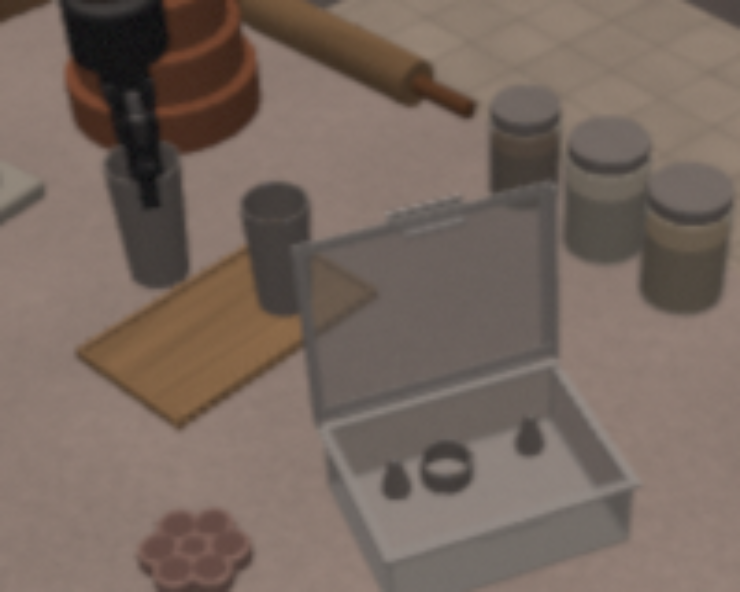

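View pics/top3.png

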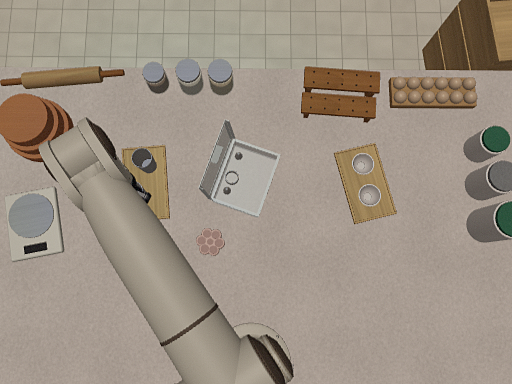

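The cup hangs upright over the free half of the tray: its foot is at zoom (158,280), measured z≈0.104. The tools and the other cup have not moved. I'm lowering it.

Emit:
arm_command(rows=[0,2.5,0,0,0,0,-1,0,5,0,0,0,0,-1,0,7,0,0,0,0,-1,0,8.3,0,0,0,0,-1,0,9,0,0,0,0,-1,0,9.3,0,0,0,0,-1,0,9.3,0,0,0,0,-1,0,9.3,0,0,0,0,-1])

```text
time: 7.52
ee_pos: [0.4884, 0.3306, 0.1681]
tcp_rot: [-90.0, -0.1, 65.1]
wrist_force: [0.6, -0.1, -0.9]
opening: 0.0608
```

Emit:
arm_command(rows=[0,0.2,0,0,0,0,-1,0,0.4,0,0,0,0,-1,0,0.5,0,0,0,0,-1,0,0.5,0,0,0,0,-1])

```text
time: 7.85
ee_pos: [0.4881, 0.3304, 0.1618]
tcp_rot: [-90.0, 0.0, 65.1]
wrist_force: [0.7, -0.6, -1.2]
opening: 0.0607
```

Emit:
arm_command(rows=[0,0.1,0,0,0,0,-1,0,0.15,0,0,0,0,-1,0,0.2,0,0,0,0,-1,0,0.2,0,0,0,0,-1,0,0.2,0,0,0,0,-1])

```text
time: 8.27
ee_pos: [0.4881, 0.3304, 0.1599]
tcp_rot: [-90.0, -0.0, 65.1]
wrist_force: [0.7, -0.8, -1.4]
opening: 0.0606
```

Emit:
arm_command(rows=[0,0.1,0,0,0,0,-1,0,0.15,0,0,0,0,-1,0,0.2,0,0,0,0,-1,0,0.2,0,0,0,0,-1,0,0.2,0,0,0,0,-1])

```text
time: 8.68
ee_pos: [0.4882, 0.3304, 0.1598]
tcp_rot: [-90.1, -0.1, 65.1]
wrist_force: [-3.8, -3.1, 11.8]
opening: 0.061
```

Foot contact (about 12 N). I ease the load off and open.

Emit:
arm_command(rows=[0,-0.1,0,0,0,0,-1,0,-0.15,0,0,0,0,-1,0,-0.15,0,0,0,0,0.6,0,-0.15,0,0,0,0,0.8,0,-0.15,0,0,0,0,1,0,-0.15,0,0,0,0,1,0,-0.15,0,0,0,0,1,0,-0.15,0,0,0,0,1,0,-0.15,0,0,0,0,1])

```text
time: 9.43
ee_pos: [0.4881, 0.3304, 0.1593]
tcp_rot: [-90.0, 0.0, 65.1]
wrist_force: [0.1, -0.5, 0.8]
opening: 0.0855
```

Emit:
arm_command(rows=[0,-1,0,0,0,0,1,0,-3,0,0,0,0,1,0,-6,0,0,0,0,1,0,-9,0,0,0,0,1,0,-12,0,0,0,0,1,0,-14,0,0,0,0,1,0,-14,0,0,0,0,1])

```text
time: 10.02
ee_pos: [0.4887, 0.3308, 0.3054]
tcp_rot: [-90.2, -0.4, 65.1]
wrist_force: [0.3, 0.8, -0.5]
opening: 0.0854
```

```bash
python3 - <<'E'
from h import *
tool()
c=imaging.camera("side")
cv2.imwrite("pics/s4.png",cv2.resize(c["pixels"][60:220,130:330],None,fx=3.7,fy=3.7))
c=imaging.camera("top"); np.savez("top4.npz",**c)
P=cloud(c).reshape(-1,3)
m=(P[:,0]>.4)&(P[:,0]<.72)&(P[:,1]>-.1)&(P[:,1]<.2)&(P[:,2]>.1)&(P[:,2]<.35); q=P[m]
mm=q.mean(0);w,v=np.linalg.eigh(np.cov((q-mm).T)); print(mm.round(3),v[:,0].round(3),len(q),q[:,2].max())
E
```

```text
t 10.02 tcp [0.4887 0.3308 0.3054] [-90.22  -0.37  65.14] q [34.1 10.3 16.1 95.4  0.  59. ] F [ 0.3  0.8 -0.5] open 0.0854
[0.591 0.101 0.184] [ 0.337  0.939 -0.067] 947 0.24378674001862422
```

View pics/s4.png

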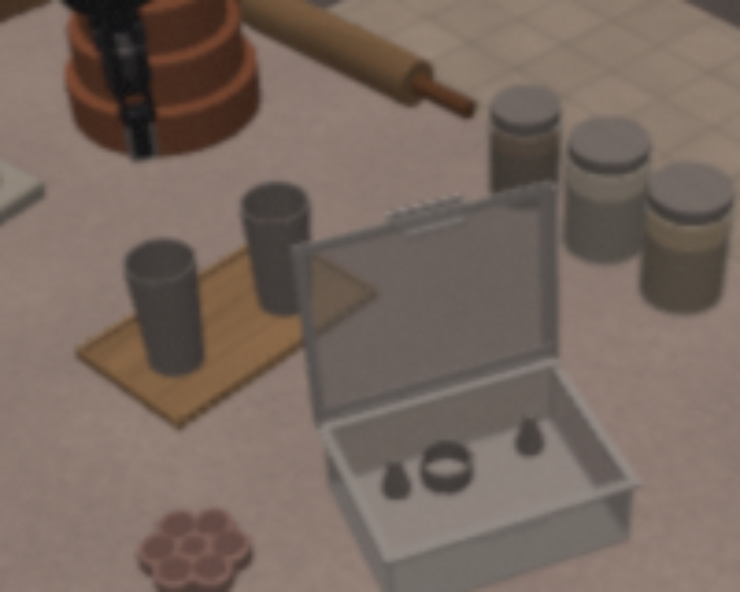

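The cup stands upright on the tray at zoom (175,370), the other cup is untouched, and the lid is still at about 1.64 rad. Next I go behind the lid with the fingers shut.

```bash
python3 - <<'E'
from h import *
o=np.array([.561,.020]);x=np.array([.331,.944])
def tb(a,z): return (*(o+a*x).round(4),z)
tool(tb(.165,.305),tb(.155,.258),tb(.10,.258),tb(.015,.258),tb(.015,.33),tb(-.07,.33))
E
```

```text
t 10.12 tcp [0.4883 0.3306 0.3007] [-90.06  -0.1   65.14] q [34.1 10.4 15.7 95.2 -0.  59. ] F [-0.3  0.6 -0.9] open 0.0856
(np.float64(0.6156), np.float64(0.1758), 0.305) ->cm [ -8.69  -0.43 -18.05]
(np.float64(0.6123), np.float64(0.1663), 0.258) ->cm [ -9.7    4.27 -18.15]
(np.float64(0.5941), np.float64(0.1144), 0.258) ->cm [-15.18   4.26 -18.68]
(np.float64(0.566), np.float64(0.0342), 0.258) ->cm [-23.63   4.25 -19.5 ]
(np.float64(0.566), np.float64(0.0342), 0.33) ->cm [-23.62  -2.95 -19.51]
(np.float64(0.5378), np.float64(-0.0461), 0.33) ->cm [-32.09  -2.97 -20.32]
```

Emit:
arm_command(rows=[0,0,-3,0,0,0,-1,-1,0,-6,0,0,0,-1,-2,0,-9,0,0,0,-1,-4,0,-12,0,0,0,-1,-6,0,-15,0,0,0,-1,-8,0,-17.5,0,0,0,-1,-9,1,-18.1,0,0,0,-1,-9,3,-18.1,0,0,0,-1,-9,4.3,-18.1,0,0,0,-1,-9,4.3,-18.1,0,0,0,-1,-9,4.3,-18.1,0,0,0,-1])

```text
time: 11.03
ee_pos: [0.6139, 0.1725, 0.255]
tcp_rot: [-89.9, 0.1, 65.1]
wrist_force: [-0.1, -0.0, -0.2]
opening: -0.0002
```

```bash
python3 - <<'E'
from h import *
o=np.array([.561,.020]);x=np.array([.331,.944])
def tb(a,z): return (*(o+a*x).round(4),z)
tool(tb(.10,.258),tb(.015,.258),tb(.015,.33),tb(-.07,.33))
c=imaging.camera("side")
cv2.imwrite("pics/s5.png",cv2.resize(c["pixels"][60:220,130:330],None,fx=3.7,fy=3.7))
E
```

```text
t 11.03 tcp [0.6139 0.1725 0.255 ] [-89.87   0.11  65.14] q [15.7 16.7 18.2 91.6 -0.  40.6] F [-0.1 -0.  -0.2] open -0.0002
(np.float64(0.5941), np.float64(0.1144), 0.258) ->cm [-6.11 -0.28 -0.64]
(np.float64(0.566), np.float64(0.0342), 0.258) ->cm [-14.56  -0.27  -1.46]
(np.float64(0.566), np.float64(0.0342), 0.33) ->cm [-14.58  -7.47  -1.45]
(np.float64(0.5378), np.float64(-0.0461), 0.33) ->cm [-23.05  -7.46  -2.26]
```

View pics/s5.png

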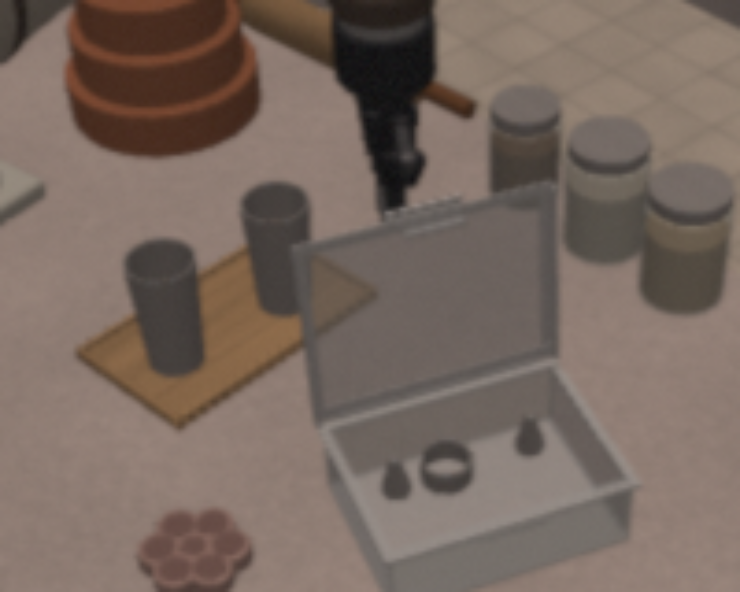

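```bash
python3 - <<'E'
from h import *
c=dict(np.load("side3.npz"))
for z in (.255,.2,.182,.169):
    u=w2px(c,(.6139,.1725,z)); print(z,u.round(1),((u-[130,60])*3.7).round(0))
o=np.array([.561,.020]);x=np.array([.331,.944])
for a in (1.64,):
    p=(*(o+x*(.079-.16*np.cos(a))),.07+.16*np.sin(a)); print(p,(w2px(c,p)-[130,60])*3.7)
E
```

```text
0.255 [234.4  96.8] [386. 136.]
0.2 [235.3 113. ] [389. 196.]
0.182 [235.5 118.1] [390. 215.]
0.169 [235.7 121.7] [391. 228.]
(np.float64(0.5908111018407192), np.float64(0.10502018168470952), np.float64(0.2296170210110678)) [422.74778327 215.54230512]
```

The shut fingertips sit behind the lid at z≈0.18, below its free edge (zoom 395,212). I'm pushing it over.

Emit:
arm_command(rows=[-1.5,0,-0.2,0,0,0,-1,-3,0,-0.3,0,0,0,-1,-4.5,0,-0.5,0,0,0,-1,-5.7,0,-0.6,0,0,0,-1,-6.8,0,-0.7,0,0,0,-1,-7.9,0,-0.8,0,0,0,-1,-9,0,-0.9,0,0,0,-1,-10,0,-1,0,0,0,-1,-11,0,-1.1,0,0,0,-1,-11,0,-1.1,0,0,0,-1])

```text
time: 11.92
ee_pos: [0.5778, 0.0666, 0.2566]
tcp_rot: [-90.0, 0.0, 65.1]
wrist_force: [0.0, -0.7, -1.1]
opening: -0.0002
```

```bash
python3 - <<'E'
from h import *
o=np.array([.561,.020]);x=np.array([.331,.944])
def tb(a,z): return (*(o+a*x).round(4),z)
tool(tb(.015,.258),tb(.015,.33),tb(-.07,.33))
c=imaging.camera("side")
cv2.imwrite("pics/s6.png",cv2.resize(c["pixels"][60:220,130:330],None,fx=3.7,fy=3.7))
E
```

```text
t 11.92 tcp [0.5778 0.0666 0.2566] [-9.001e+01  2.000e-02  6.507e+01] q [ 6.6  8.6  8.8 90.2 -0.  31.5] F [ 0.  -0.7 -1.1] open -0.0002
(np.float64(0.566), np.float64(0.0342), 0.258) ->cm [-3.44 -0.14 -0.3 ]
(np.float64(0.566), np.float64(0.0342), 0.33) ->cm [-3.44 -7.34 -0.3 ]
(np.float64(0.5378), np.float64(-0.0461), 0.33) ->cm [-11.91  -7.34  -1.13]
```

View pics/s6.png

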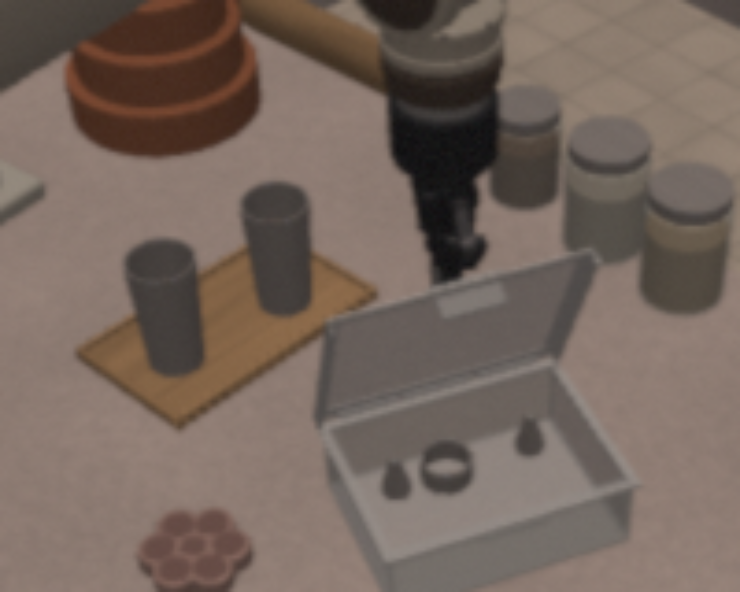

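The lid has tipped forward (edge at zoom 460,295). I push a little more and let it fall.

Emit:
arm_command(rows=[-1,0,-0.1,0,0,0,-1,-2,0,-0.2,0,0,0,-1,-3,0,-0.3,0,0,0,-1,-3.5,-2,-0.3,0,0,0,-1,-3.5,-5,-0.3,0,0,0,-1,-3.5,-7,-0.3,0,0,0,-1,-6,-7.3,-0.5,0,0,0,-1,-9,-7.3,-0.8,0,0,0,-1,-12,-7.3,-1.1,0,0,0,-1,-12,-7.3,-1.1,0,0,0,-1,-12,-7.3,-1.1,0,0,0,-1])

```text
time: 12.88
ee_pos: [0.5372, -0.0468, 0.3297]
tcp_rot: [-90.0, -0.0, 65.0]
wrist_force: [1.4, 0.7, -0.4]
opening: -0.0
```

```bash
python3 - <<'E'
from h import *
tool()
c=imaging.camera("side")
cv2.imwrite("pics/s7.png",cv2.resize(c["pixels"][60:220,130:330],None,fx=3.7,fy=3.7))
E
```

```text
t 12.88 tcp [ 0.5372 -0.0468  0.3297] [-9.003e+01 -1.000e-02  6.500e+01] q [-5.   4.1 12.1 97.9 -0.  20. ] F [ 1.4  0.7 -0.4] open -0.0
```

View pics/s7.png

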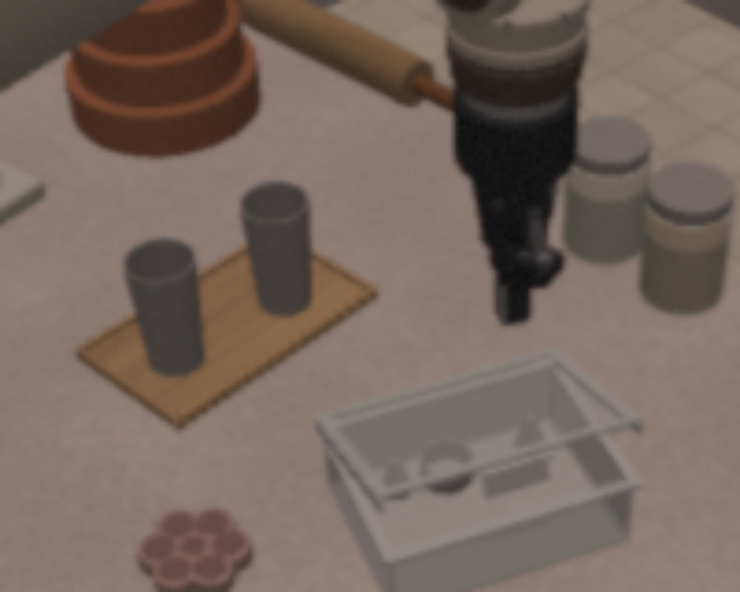

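The lid is still falling. I wait for it while lowering to a point above its edge.

Emit:
arm_command(rows=[0,0,0,0,0,0,-1,0,0,0,0,0,0,-1,0,0,0,0,0,0,-1,0,0,0,0,0,0,-1,0,3,0,0,0,0,-1,0,6,0,0,0,0,-1,0,9,0,0,0,0,-1,0,11,0,0,0,0,-1,0,13,0,0,0,0,-1,0,14,0,0,0,0,-1,0,14,0,0,0,0,-1])

```text
time: 13.85
ee_pos: [0.537, -0.0449, 0.1871]
tcp_rot: [-89.8, 0.1, 65.2]
wrist_force: [-0.1, -0.3, 0.6]
opening: 0.0002
```

```bash
python3 - <<'E'
from h import *
tool()
c=imaging.camera("side"); np.savez("side8.npz",**c)
cv2.imwrite("pics/s8.png",cv2.resize(c["pixels"][60:220,130:330],None,fx=3.7,fy=3.7))
P=cloud(c).reshape(-1,3)
o=np.array([.561,.020]);x=np.array([.331,.944]);y=np.array([-.944,.331])
a=(P[:,:2]-o)@x; b=(P[:,:2]-o)@y
for a0 in (.06,.02,-.02,-.06,-.07,-.08,-.09):
    m=(abs(a-a0)<.005)&(abs(b)<.09)&(abs(b)>.035)&(P[:,2]>.05)&(P[:,2]<.15); print(a0,m.sum(),np.median(P[m,2]) if m.any() else 0)
E
```

```text
t 13.85 tcp [ 0.537  -0.0449  0.1871] [-8.980e+01  7.000e-02  6.517e+01] q [-4.8  2.9 -5.  82.3 -0.  20. ] F [-0.1 -0.3  0.6] open 0.0002
0.06 42 0.07514419837038144
0.02 64 0.07685313778805108
-0.02 81 0.07907432832389405
-0.06 107 0.08132219285049391
-0.07 113 0.08150006397769993
-0.08 273 0.06970502395882638
-0.09 2 0.08562559379106621
```

View pics/s8.png

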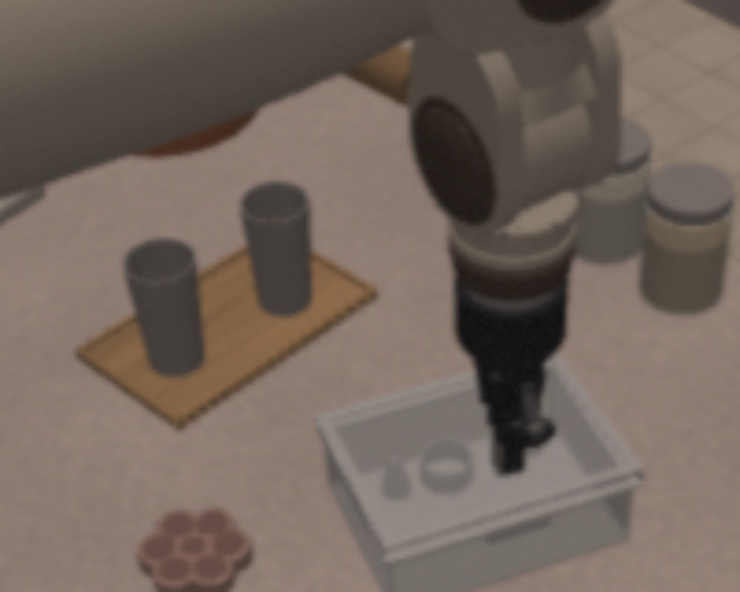

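The lid rests on the bead (top 81–82 mm at the edge, against about 75 mm at the hinge). I press with the fingertips.

Emit:
arm_command(rows=[0,1,0,0,0,0,-1,0,2,0,0,0,0,-1,0,2.6,0,0,0,0,-1,0,2.8,0,0,0,0,-1,0,2.8,0,0,0,0,-1])

```text
time: 14.32
ee_pos: [0.5375, -0.0452, 0.1608]
tcp_rot: [-89.9, 0.0, 65.1]
wrist_force: [-0.6, -0.2, -0.5]
opening: 0.0
```

Emit:
arm_command(rows=[0,0.1,0,0,0,0,-1,0,0.2,0,0,0,0,-1,0,0.3,0,0,0,0,-1,0,0.3,0,0,0,0,-1])

```text
time: 14.65
ee_pos: [0.5378, -0.0452, 0.1584]
tcp_rot: [-90.0, -0.0, 65.1]
wrist_force: [-0.0, -0.3, -0.2]
opening: -0.0002
```

Emit:
arm_command(rows=[0,0.1,0,0,0,0,-1,0,0.2,0,0,0,0,-1,0,0.2,0,0,0,0,-1])

```text
time: 14.9
ee_pos: [0.5377, -0.0453, 0.1562]
tcp_rot: [-90.0, 0.0, 65.1]
wrist_force: [0.2, -0.1, -0.2]
opening: 0.0001
```

Emit:
arm_command(rows=[0,0.1,0,0,0,0,-1,0,0.2,0,0,0,0,-1,0,0.2,0,0,0,0,-1])

```text
time: 15.15
ee_pos: [0.5379, -0.0453, 0.1548]
tcp_rot: [-90.0, -0.0, 65.1]
wrist_force: [-1.5, 0.6, 3.1]
opening: 0.0
```

Emit:
arm_command(rows=[0,0.1,0,0,0,0,-1,0,0.2,0,0,0,0,-1,0,0.2,0,0,0,0,-1])

```text
time: 15.4
ee_pos: [0.5378, -0.0454, 0.1532]
tcp_rot: [-90.1, 0.0, 65.1]
wrist_force: [-2.6, -1.5, 7.3]
opening: -0.0
```

Emit:
arm_command(rows=[0,0.1,0,0,0,0,-1,0,0.2,0,0,0,0,-1,0,0.2,0,0,0,0,-1])

```text
time: 15.65
ee_pos: [0.5378, -0.0455, 0.151]
tcp_rot: [-90.0, 0.0, 65.1]
wrist_force: [-2.4, -1.1, 5.8]
opening: 0.0001
```

Emit:
arm_command(rows=[0,0.1,0,0,0,0,-1,0,0.2,0,0,0,0,-1,0,0.2,0,0,0,0,-1])

```text
time: 15.9
ee_pos: [0.5377, -0.0452, 0.148]
tcp_rot: [-90.0, -0.0, 65.1]
wrist_force: [0.4, -0.4, -0.3]
opening: 0.0
```

The force dropped as it would on a snap. I press a little further to check the lid is seated.

Emit:
arm_command(rows=[0,0.1,0,0,0,0,-1,0,0.2,0,0,0,0,-1,0,0.3,0,0,0,0,-1,0,0.3,0,0,0,0,-1])

```text
time: 16.23
ee_pos: [0.5378, -0.0452, 0.1465]
tcp_rot: [-90.0, -0.0, 65.2]
wrist_force: [-3.4, -0.6, 9.5]
opening: -0.0001
```

Emit:
arm_command(rows=[0,0.1,0,0,0,0,-1,0,0.2,0,0,0,0,-1,0,0.2,0,0,0,0,-1])

```text
time: 16.48
ee_pos: [0.5379, -0.0452, 0.1462]
tcp_rot: [-90.1, -0.0, 65.2]
wrist_force: [-9.0, 0.9, 23.0]
opening: 0.0
```

Hard stop at 23 N. I retreat up and away, then check.

Emit:
arm_command(rows=[0,-0.5,0,0,0,0,-1,0,-2,0,0,0,0,-1,0,-5,0,0,0,0,-1,0,-8,0,0,0,0,-1,0,-11,0,0,0,0,-1,0,-14,0,0,0,0,-1,0,-16,3,0,0,0,-1,0,-17,6,0,0,0,-1,0,-17,10,0,0,0,-1,0,-17,14,0,0,0,-1,0,-17,17,0,0,0,-1,0,-17,17,0,0,0,-1])

```text
time: 17.48
ee_pos: [0.3799, 0.0275, 0.3144]
tcp_rot: [-90.0, -0.1, 65.2]
wrist_force: [0.4, -0.1, 0.1]
opening: -0.0002
```

```bash
python3 - <<'E'
from h import *
tool()
o=np.array([.561,.020]);x=np.array([.331,.944]);y=np.array([-.944,.331])
for n in ("side","top"):
    c=imaging.camera(n); np.savez(n+"9.npz",**c)
    cv2.imwrite(f"pics/{n}9.png",c["pixels"])
    P=cloud(c).reshape(-1,3)
    a=(P[:,:2]-o)@x; b=(P[:,:2]-o)@y
    for a0 in (.06,.02,-.02,-.06,-.07,-.078):
        m=(abs(a-a0)<.004)&(abs(b)<.09)&(P[:,2]>.05)&(P[:,2]<.12); print(n,a0,m.sum(),np.median(P[m,2]).round(4) if m.any() else 0)
    if n=="side": cv2.imwrite("pics/s9.png",cv2.resize(c["pixels"][60:220,130:330],None,fx=3.7,fy=3.7))
E
```

```text
t 17.48 tcp [0.3799 0.0275 0.3144] [-9.004e+01 -6.000e-02  6.523e+01] q [  4.1 -17.7  -9.3  98.3   0.   28.9] F [ 0.4 -0.1  0.1] open -0.0002
side 0.06 123 0.0736
side 0.02 108 0.0736
side -0.02 129 0.074
side -0.06 129 0.0739
side -0.07 113 0.0734
side -0.078 296 0.072
top 0.06 103 0.0745
top 0.02 85 0.0745
top -0.02 76 0.0753
top -0.06 53 0.0746
top -0.07 65 0.0748
top -0.078 75 0.076
```

View pics/s9.png

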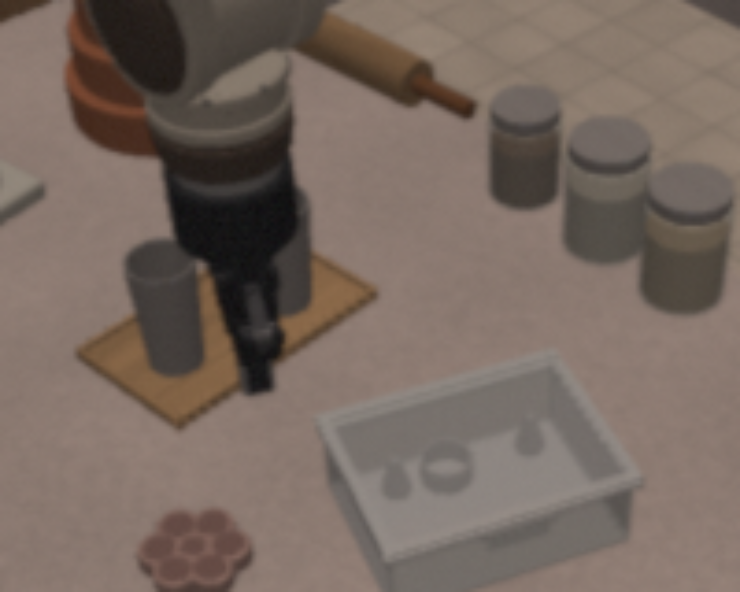

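View pics/top9.png

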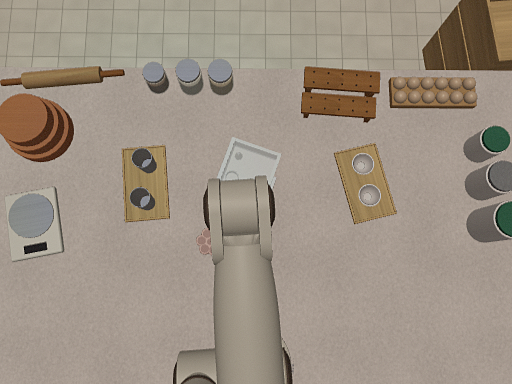

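The lid lies flat (73–75 mm from hinge to edge), both cups stand on the tray (top view 143,160 and 143,198), and the robot is clear. I'm handing in.

```bash
python3 -c "
from h import *
print(bot.job_done())"
```

```text
the job is handed in; nothing more can be done
None
```

The job is done and handed in at about 17.5 s of the 56 s allowed; the hand-in gives no verdict.

**What I did:** I lifted the steel cup out of the tub and carried it round the end of the lid. I stood it upright on the free half of the cup tray, then tipped the lid over from behind and let it fall onto the bead. Pressing its free edge with the shut fingertips took about 7 N. The force then dropped to zero at the snap, and a further push met a hard stop at 23 N.

**Last checks:**
- **Lid:** it is level, 73–75 mm high from hinge to free edge after I let go; it had stood at 81–82 mm near the edge while resting on the bead.
- **Cups and tools:** both cups stand on the tray, and the nozzles and cutter show through the lid, still in the tub.
- **Robot:** it was well clear and touching nothing.
- **Other things:** I saw nothing else moved in the pictures. I judged that by eye and did not re-measure them.

**Disagreements:**
- While gripping the cup, the tool stood about 4 mm higher than commanded with 7 N upward. A fingertip may have brushed the tub rim; I saw no effect from it.
- The networks' points for the cup and the tub were 1–2 cm off in places, so I used the depth map instead.

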